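# Sort the bench leavings into their trays, plaster first

### The arm

A 7-joint arm with a two-finger parallel gripper is mounted at the origin on a cart in front of the work surface, level with it; the furniture and walls round the work are solid. World frame = base frame: x ahead of the robot, y to its left, z up, the work surface at z = 0. Lengths are in m, angles in rad, forces in N, time in s.
With the tool pointing down it reaches from about 0.425 to 0.925 m from the base axis. Payload 6.8 kg.
Tool frame: the origin (TCP) lies on the front face of the gripper's body, between the roots of the fingers; the fingertips stand 73 mm ahead of it and the grasp point (between the pads) lies 54 mm ahead of it (tcp_to_tips is the distance from the TCP to the fingertips, in m); z points along the fingers, x is the direction in which the jaws open and shut, and the axes are right-handed (so a half turn about z gives the same grasp; the last joint's range is limited). The gripper opens to 85 mm and grips with 20 to 120 N. Pads are 22 mm wide; open, the fingers measure 114 mm over their backs; the gripper's body (76 mm by 85 mm) begins 54 mm behind the grasp point. The pads swing forward as they close: fully open they stand 13 mm farther back than shut.
Start: joints at [-1.294, 0.477, 0.022, 1.555, -0.011, 1.109, -0.083], TCP at [0.253, 0.626, 0.304] pointing down, gripper open.
Joint ranges: [-2.96, 2.96], [-0.34, 2.1], [-1.41, 1.46], [0.24, 2.44], [-1.37, 4.51], [0.17, 1.92], [-2.96, 2.96]. Speed limits (rad/s): [2.39, 2.39, 3.14, 3.14, 3.14, 3.14, 3.14].

### API

Orientations are given as a unit quaternion [w, x, y, z].
In Python, from station import get_obs, read_camera, hand_in, look_for, silhouettes, tcp_to_tips gives the robot as it stands. The module is installed in compiled form; this text tells all that it offers.
- The arm moves only by the tool apply_moves, never from a script. Its argument "moves" is a list of rows, each a list of 3 entries, a list of its own where there are three numbers: the shift along the tool's x, y, z in units of 25 mm (1.0 is 25 mm), then the turn, a rotation vector about the tool's x, y, z in units of 10 degrees (1.0 is 10 degrees), then the gripper's target within -1 to 1 (fully open at 1, half-way at 0, shut at -1). In form: [[[dx, dy, dz], [rx, ry, rz], jaw], ...]. A call has 1 to 20 rows; each row is the pose to reach, as a shift and turn from the pose commanded when the call began, along the tool's axes at that moment; what a row does not reach only later rows make up. A row lasts 1/8 s, in which the tool goes at most 62.5 mm and 10.7 degrees, less where a joint would pass 70% of its speed; a pose out of reach is approached as far as the arm can. A call with a gripper value outside its range is refused whole. The fingers move at their own pace and stop on an object; "force" is the grip in N (left out, the last holds). Time passes only in rows, so rows that repeat a pose let the fingers close. It gives the time, the measured TCP pose, the force and the opening at its end, in the units of the state.
- get_obs(): the state, without advancing time (a new reading comes with each control period).
- read_camera(name): name is "side" or "top" or "wrist"; returns a dict with "color" (384x512x3 uint8, red, green, blue), "mtx" (3x3 intrinsics, pixels), "eye" and "rotation" of the camera in the world; the wrist camera has in their place "hand_eye" (4x4, takes a point from camera to tool coordinates, whose origin is the TCP and whose axes are the tool frame's). Camera axes: x right, y up, looking along -z (the intrinsics and any distortion apply to the point x, -y, -z); pixel columns grow to the right and rows downward; lengths in m; the calibration is good to about 2 mm. A picture is of the moment at which its call begins: read the wrist's pose just before it. There is no depth.
- hand_in(): hands the job in, once; it reports no verdict.
Trained networks look in the newest picture that a camera, given by its name, has taken for a name from the list of things; names that differ only in an ending like _2 or _b are one class to them, and where a whole thing is asked for, a point or a joint stands for the part that bears it (a point fixed in the world has none). Each returns a list of dicts, best first, with "conf" (0 to 1); they miss things now and then, are a little off and sometimes report something else, mostly with a low value. They report only what shows in the picture. A call takes as long as a camera call.
- look_for(camera, query): "pixel" ([row, column] in pixels, amid what is visible of it).
- silhouettes(camera, query): "mask" (384x512 bool, what is visible of it) and "pixel" ([row, column] in pixels, amid what is visible of it).
The state is a dict: "t": time; "q": joint angles; "joint_vel": joint speeds; "joint_torque": joint torques, N m; "eef_pos": TCP position; "tool_rot": TCP orientation; "contact_force": force on the tool from outside, world axes, zero at the start; "torque": the same for the moment, N m; "gripper_width": opening from 0.0 (shut) to 1.0 (fully open).
Only numpy, scipy, OpenCV 4.12 (cv2) and the standard library are available. Lean on these libraries where they do the work, as an engineer would, in place of code of your own. Each camera call takes 0.05 s, during which the arm holds its last target.

### The job

Clear the four leavings in front of the trays: the white plaster block goes into the white tray with the blue rim, both dry clay scraps go side by side into the terracotta tray for reclaiming, and the wooden rib goes into the dark wooden tray. Put the plaster block away before any clay goes into the terracotta tray, since plaster spoils reclaimed clay. Lay everything flat on the tray floors, and leave the water cup and the brush where they are.

Things in the scene. Friction and masses are not known exactly. Their poses are not given: they have to be found in the camera images.
- press_block: White plaster press block, a plain brick 42 (x) x 74 (y) x 26 (z) mm. Origin: centre of its underside; z up as it lies. Loose on the bench.
- large_scrap: Larger lump of dry clay, pale beige and rounded, 44 (x) x 57 (y) x 30 (z) mm. Origin: centre of its underside; z up as it lies. Loose on the bench.
- small_scrap: Smaller lump of dry clay, pale beige and rounded, 36 (x) x 45 (y) x 25 (z) mm. Origin: centre of its underside; z up as it lies. Loose on the bench.
- rib: Flat wooden potter's rib, orange-brown, a pointed oval 43 (x, at the middle) x 100 (y) x 8 (z) mm. Origin: centre of its underside; z up as it lies. Loose on the bench.
- clay_tray: Open rectangular tray, 160 x 125 mm outside, 40 mm high, walls and floor 5 mm thick (inside 150 x 115 mm, 35 mm deep). It is fixed to the bench and does not shift. Origin: centre of its underside; x along its 160 mm side (roughly away from the robot), y along its 125 mm side, z up. Terracotta-coloured all over: for dry clay.
- plaster_tray: Open rectangular tray, 160 x 125 mm outside, 40 mm high, walls and floor 5 mm thick (inside 150 x 115 mm, 35 mm deep). It is fixed to the bench and does not shift. Origin: centre of its underside; x along its 160 mm side (roughly away from the robot), y along its 125 mm side, z up. White with a blue rim: for plaster.
- wood_tray: Open rectangular tray, 160 x 125 mm outside, 40 mm high, walls and floor 5 mm thick (inside 150 x 115 mm, 35 mm deep). It is fixed to the bench and does not shift. Origin: centre of its underside; x along its 160 mm side (roughly away from the robot), y along its 125 mm side, z up. Dark wood with a lighter rim: for wooden tools.
- cup: Grey-green water cup, 75 mm across, 48 mm high, on the left near the robot; a bystander, loose. Origin: centre of its underside, z up.
- brush: Slip brush with a dark handle, 183 (x) x 18 x 14 mm, lying crosswise beyond the trays; a bystander, loose. Origin: centre of its underside, x along the brush, z up.

How it is judged:
On the way, in this order (a step that is already met when the one before it is completed fails the run):
1. the plaster block lies in the white tray, with no clay yet in the terracotta tray (x of press_block in the frame of plaster_tray between -0.065 and 0.065 m and y of press_block in the frame of plaster_tray between -0.05 and 0.05 m and z of press_block in the frame of plaster_tray between 0 and 0.013 m and angle between press_block's own z axis and vertical below 0.15 rad and not (x of large_scrap in the frame of clay_tray between -0.065 and 0.065 m and y of large_scrap in the frame of clay_tray between -0.05 and 0.05 m and z of large_scrap in the frame of clay_tray between 0 and 0.06 m) and not (x of small_scrap in the frame of clay_tray between -0.065 and 0.065 m and y of small_scrap in the frame of clay_tray between -0.05 and 0.05 m and z of small_scrap in the frame of clay_tray between 0 and 0.06 m)), for 0.2 s.
2. both clay scraps lie in the terracotta tray (x of large_scrap in the frame of clay_tray between -0.065 and 0.065 m and y of large_scrap in the frame of clay_tray between -0.05 and 0.05 m and z of large_scrap in the frame of clay_tray between 0 and 0.036 m and x of small_scrap in the frame of clay_tray between -0.065 and 0.065 m and y of small_scrap in the frame of clay_tray between -0.05 and 0.05 m and z of small_scrap in the frame of clay_tray between 0 and 0.036 m and horizontal distance between large_scrap and small_scrap above 0.03 m), for 0.2 s.
At the end, for the whole second after the job is handed in: Block in white tray, rib in wooden tray, both scraps in terracotta tray, at rest and released: origins within 65 mm along, 50 mm across of the tray centre; block and rib flat (under 0.15 rad, origin below 13 mm), scraps below 36 mm and over 30 mm apart in plan (all of step 2 and x of press_block in the frame of plaster_tray between -0.065 and 0.065 m and y of press_block in the frame of plaster_tray between -0.05 and 0.05 m and z of press_block in the frame of plaster_tray between 0 and 0.013 m and angle between each of press_block, rib's own z axis and vertical below 0.15 rad and x of rib in the frame of wood_tray between -0.065 and 0.065 m and y of rib in the frame of wood_tray between -0.05 and 0.05 m and z of rib in the frame of wood_tray between 0 and 0.013 m and linear speed of each of large_scrap, small_scrap, press_block, rib below 0.02 m/s); the robot touches nothing.
It fails at once if the water cup or the brush is moved more than 30 mm (distance of any of cup, brush from where it was at the start of the episode above 0.03 m).
It fails at once if the plaster block gets into the terracotta tray (x of press_block in the frame of clay_tray between -0.065 and 0.065 m and y of press_block in the frame of clay_tray between -0.05 and 0.05 m and z of press_block in the frame of clay_tray between 0 and 0.04 m).
It also fails if it takes over 93 s, if anything falls off the work surface, if the arm or the gripper's body presses on something with over 40 N, if the wrist force passes 120 N, or if a joint passes its speed limit or range.

## Working session

There is one attempt and no reset: what is moved stays moved. The work goes in short steps, Python scripts to look and compute and a tool call to move; the robot and the scene stay as the last step left them, time stands still between calls to the robot, and variables do not carry over. Pictures are saved under pics/ and viewed, and the job is handed in when it is done.

Besides the shell and the picture viewer there is one more tool, called as a command line: name --argument value ..., lists and objects as JSON in quotes. apply_moves: Moves the arm, as the interface text tells. Its arguments: {"type":"object","properties":{"moves":{"type":"array"},"force":{"type":"number"}},"required":["moves"]}

```bash
mkdir -p pics; cat > h.py <<'E'
import numpy as np,cv2
from station import *
def save(n,f):
    c=read_camera(n); cv2.imwrite('pics/'+f,cv2.cvtColor(c['color'],cv2.COLOR_RGB2BGR)); return c
def ray(c,px):
    r,k=px; d=np.linalg.inv(c['mtx'])@np.array([k,r,1.]); d=np.array([d[0],-d[1],-d[2]])
    return np.array(c['eye']),np.array(c['rotation'])@d
def onz(c,px,z):
    e,d=ray(c,px); return e+d*(z-e[2])/d[2]
def maskpts(c,m,z):
    ys,xs=np.nonzero(m); return np.array([onz(c,(y,x),z)[:2] for y,x in zip(ys,xs)])
def rect(c,m,z):
    cs,_=cv2.findContours(m.astype(np.uint8),0,2); k=max(cs,key=cv2.contourArea)[:,0]
    p=np.array([onz(c,(y,x),z)[:2] for x,y in k],np.float32)*1000
    return cv2.minAreaRect(p),p
E
python3 - <<'E'
from h import *
for n in ('top','side'):
    c=save(n,n+'0.png'); print(n,c['eye'],c['mtx'].tolist(),[k for k in c])
o=get_obs();print(o['t'],o['eef_pos'],o['tool_rot'],o['gripper_width'],tcp_to_tips)
c=read_camera('top')
for q,z in [('press_block',.026),('large_scrap',.012),('small_scrap',.01),('rib',.008),('clay_tray',.04),('plaster_tray',.04),('wood_tray',.04),('cup',.048),('brush',.01)]:
    for s in silhouettes('top',q)[:2]:
        r,p=rect(c,s['mask'],z); print(q,round(s['conf'],2),np.round(s['pixel']),[np.round(a,1) for a in r])
print(get_obs()['t'])
E
```

```text
top [ 0.52072883 -0.07363535  1.07793885] [[369.40801555657526, 0.0, 257.10506763762965], [0.0, 369.40801555657526, 190.99430094423272], [0.0, 0.0, 1.0]] ['color', 'mtx', 'eye', 'rotation']
side [ 0.08242423 -1.00849711  0.50848698] [[479.65849571080815, 0.0, 252.90628703499576], [0.0, 479.65849571080815, 200.04886554027908], [0.0, 0.0, 1.0]] ['color', 'mtx', 'eye', 'rotation']
0.1 [0.25325989 0.62524568 0.30301588] [ 5.17958373e-04  8.29277533e-01  5.58836381e-01 -6.35807039e-04] 0.9997022776396867 0.0726Traceback (most recent call last):
  File "<stdin>", line 8, in <module>
  File "h.py", line 14, in rect
    p=np.array([onz(c,(y,x),z)[:2] for x,y in k],np.float32)*1000
                ~~~^^^^^^^^^^^
  File "h.py", line 9, in onz
    e,d=ray(c,px); return e+d*(z-e[2])/d[2]
        ~~~^^^^^^
  File "h.py", line 7, in ray
    return np.array(c['eye']),np.array(c['rotation'])@d
                              ~~~~~~~~~~~~~~~~~~~~~~~^~
ValueError: matmul: Input operand 1 has a mismatch in its core dimension 0, with gufunc signature (n?,k),(k,m?)->(n?,m?) (size 3 is different from 4)
```

```bash
python3 - <<'E'
s=open('h.py').read()
s=s.replace("np.array(c['rotation'])@d","R(c['rotation'])@d").replace("def save","from scipy.spatial.transform import Rotation\ndef R(q): return Rotation.from_quat(np.array(q),scalar_first=True).as_matrix()\ndef save",1)
open('h.py','w').write(s)
E
python3 - <<'E'
from h import *
c=read_camera('top');print(np.round(R(c['rotation']),3).tolist())
for q,z in [('press_block',.026),('large_scrap',.012),('small_scrap',.01),('rib',.008),('clay_tray',.04),('plaster_tray',.04),('wood_tray',.04),('cup',.048),('brush',.01)]:
    for s in silhouettes('top',q)[:2]:
        r,p=rect(c,s['mask'],z); print(q,round(s['conf'],2),np.round(s['pixel']),[np.round(a,1) for a in r])
print(get_obs()['t'])
E
```

```text
[[-0.002, 0.998, -0.067], [-1.0, -0.002, -0.005], [-0.005, 0.067, 0.998]]
press_block 0.96 [242. 190.] [array([439.7, 115.5]), array([41.5, 73.7]), np.float64(22.6)]
large_scrap 0.57 [244. 250.] [array([441.4, -47.9]), array([51. , 39.7]), np.float64(26.6)]
small_scrap 0.49 [250. 346.] [array([ 423.2, -325.3]), array([42. , 34.6]), np.float64(63.3)]
rib 0.62 [244. 295.] [array([ 439. , -184.8]), array([93.1, 41.6]), np.float64(75.9)]
clay_tray 0.74 [191. 271.] [array([ 590.6, -109.1]), array([178.6, 130.3]), np.float64(5.0)]
clay_tray 0.71 [180. 211.] [array([617.4,  53.6]), array([128.4, 176.6]), np.float64(84.6)]
plaster_tray 0.89 [185. 334.] [array([ 601.3, -277.7]), array([175.4, 135.7]), np.float64(0.8)]
wood_tray 0.67 [180. 214.] [array([616.9,  54.6]), array([130.5, 175.3]), np.float64(84.7)]
cup 0.6 [257. 156.] [array([406.2, 209.9]), array([75.1, 73.9]), np.float64(89.9)]
brush 0.5 [136. 255.] [array([768.6, -58.2]), array([ 20.4, 179.3]), np.float64(4.9)]
0.7
```

View pics/top0.png

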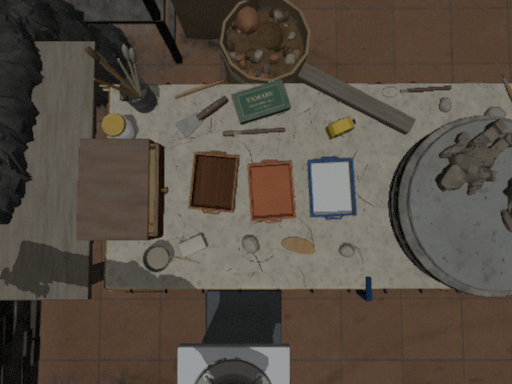

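View pics/side0.png

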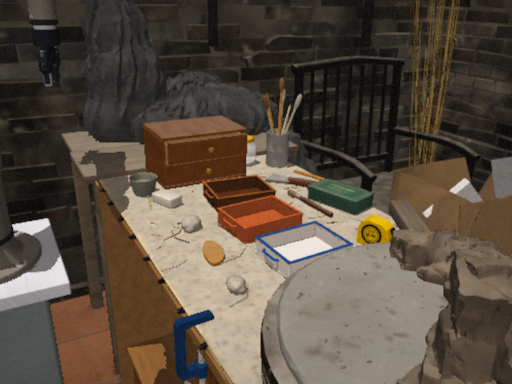

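```bash
cat >> h.py <<'E'
def go(x,y,z,phi):
    o=get_obs(); M=R(o['tool_rot']); p=np.array(o['eef_pos'])
    f=np.radians(phi); cands=[]
    for g in (f,f+np.pi):
        T=np.array([[np.cos(g),np.sin(g),0],[np.sin(g),-np.cos(g),0],[0,0,-1]]).T
        T=np.column_stack([[np.cos(g),np.sin(g),0],[np.sin(g),-np.cos(g),0],[0,0,-1]])
        cands.append(Rotation.from_matrix(M.T@T).as_rotvec(degrees=True)/10)
    s=M.T@(np.array([x,y,z])-p)/.025
    print('t',o['t'],'p',np.round(p,4),'phi',np.round(np.degrees(np.arctan2(M[1,0],M[0,0])),1),'tilt',np.round(M[2,:2],3),'q7',round(o['q'][6],2),'gw',round(o['gripper_width'],3),'F',np.round(o['contact_force'],1))
    print(' shift',np.round(s,2),'turns',*[np.round(c,2) for c in cands])
E
python3 -c "
from h import *
go(.440,.1155,.2,22.6);go(.440,.1155,.077,22.6)"
```

```text
t 0.7 p [0.2534 0.6256 0.3039] phi 68.0 tilt [ 0. -0.] q7 -0.08 gw 0.998 F [ 0.8 -0.2  0. ]
 shift [-16.11  14.58   4.16] turns [-0.   -0.    4.54] [  0.    -0.   -13.46]
t 0.7 p [0.2534 0.6256 0.3039] phi 68.0 tilt [ 0. -0.] q7 -0.08 gw 0.998 F [ 0.8 -0.2  0. ]
 shift [-16.11  14.58   9.08] turns [-0.   -0.    4.54] [  0.    -0.   -13.46]
```

apply_moves --moves '[[[-8, 7.3, 0], [0, 0, 2.3], 1], [[-8, 7.3, 0], [0, 0, 2.3], 1], [[-8, 7.3, 0], [0, 0, 2.3], 1], [[-8, 7.3, 0], [0, 0, 2.3], 1], [[-8, 7.3, 0], [0, 0, 2.3], 1], [[-16.1, 14.6, 3], [0, 0, 4.54], 1], [[-16.1, 14.6, 3], [0, 0, 4.54], 1], [[-16.1, 14.6, 4], [0, 0, 4.54], 1], [[-16.1, 14.6, 4], [0, 0, 4.54], 1], [[-16.1, 14.6, 4], [0, 0, 4.54], 1], [[-16.1, 14.6, 4], [0, 0, 4.54], 1], [[-16.1, 14.6, 4], [0, 0, 4.54], 1]]' --force 40

```text
t: 2.2
eef_pos: [0.4409, 0.1169, 0.2041]
tool_rot: [-0.0, 0.981, 0.196, 0.0]
contact_force: [1.4, 0.6, 0.3]
gripper_width: 1.001
```

```bash
python3 -c "
from h import *
go(.440,.1155,.077,22.6);save('wrist','w1.png');go(.440,.1155,.077,22.6)"
```

```text
t 2.2 p [0.4409 0.1169 0.2041] phi 22.6 tilt [ 0.001 -0.001] q7 0.15 gw 1.001 F [1.4 0.6 0.3]
 shift [-0.06  0.04  5.09] turns [-0. -0.  0.] [ 1.0e-02 -0.0e+00 -1.8e+01]
t 2.25 p [0.4408 0.1173 0.2043] phi 22.7 tilt [ 0.001 -0.001] q7 0.15 gw 1.0 F [-0.   0.3 -0.7]
 shift [-0.06  0.06  5.09] turns [-0.   -0.01  0.01] [ 1.000e-02 -1.000e-02 -1.799e+01]
```

View pics/w1.png

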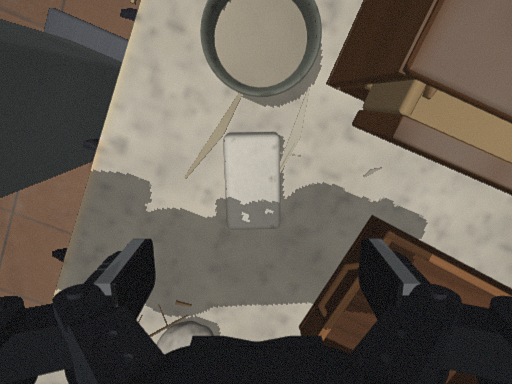

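apply_moves --moves '[[[0, 0.05, 2], [0, 0, 0], 1], [[0, 0.05, 3.8], [0, 0, 0], 1], [[0, 0.05, 4.6], [0, 0, 0], 1], [[0, 0.05, 5.1], [0, 0, 0], 1], [[0, 0.05, 5.1], [0, 0, 0], 1], [[0, 0.05, 5.1], [0, 0, 0], -1], [[0, 0.05, 5.1], [0, 0, 0], -1], [[0, 0.05, 5.1], [0, 0, 0], -1], [[0, 0.05, 5.1], [0, 0, 0], -1], [[0, 0.05, 5.1], [0, 0, 0], -1], [[0, 0.05, 5.1], [0, 0, 0], -1], [[0, 0.05, 5.1], [0, 0, 0], -1], [[0, 0.05, 5.1], [0, 0, 0], -1]]'

```text
t: 3.88
eef_pos: [0.4415, 0.1147, 0.0772]
tool_rot: [-0.0, 0.981, 0.196, 0.001]
contact_force: [-1.5, 0.1, 6.9]
gripper_width: 0.482
```

```bash
python3 -c "
from h import *
go(.440,.1155,.2,22.6);go(.601,-.278,.2,0.8);go(.601,-.278,.083,0.8)"
```

```text
t 3.875 p [0.4415 0.1147 0.0772] phi 22.5 tilt [ 0.001 -0.   ] q7 0.3 gw 0.482 F [-1.5  0.1  6.9]
 shift [-0.04 -0.06 -4.91] turns [-0.   -0.01 -0.01] [-1.000e-02  0.000e+00  1.799e+01]
t 3.875 p [0.4415 0.1147 0.0772] phi 22.5 tilt [ 0.001 -0.   ] q7 0.3 gw 0.482 F [-1.5  0.1  6.9]
 shift [-0.12 16.95 -4.92] turns [-0.   -0.01  2.17] [ 1.000e-02 -1.000e-02 -1.583e+01]
t 3.875 p [0.4415 0.1147 0.0772] phi 22.5 tilt [ 0.001 -0.   ] q7 0.3 gw 0.482 F [-1.5  0.1  6.9]
 shift [-0.13 16.95 -0.24] turns [-0.   -0.01  2.17] [ 1.000e-02 -1.000e-02 -1.583e+01]
```

apply_moves --moves '[[[0, 0, -2], [0, 0, 0], -1], [[0, 0, -4], [0, 0, 0], -1], [[0, 0, -4.9], [0, 0, 0], -1], [[0, 0, -4.9], [0, 0, 0], -1], [[-0.1, 2, -4.9], [0, 0, 0.3], -1], [[-0.1, 4, -4.9], [0, 0, 0.6], -1], [[-0.1, 6, -4.9], [0, 0, 0.9], -1], [[-0.1, 8, -4.9], [0, 0, 1.2], -1], [[-0.1, 10, -4.9], [0, 0, 1.5], -1], [[-0.1, 12, -4.9], [0, 0, 1.8], -1], [[-0.1, 14, -4.9], [0, 0, 2.1], -1], [[-0.1, 16, -4.9], [0, 0, 2.17], -1], [[-0.1, 17, -4.9], [0, 0, 2.17], -1], [[-0.1, 17, -4.9], [0, 0, 2.17], -1], [[-0.1, 17, -4.9], [0, 0, 2.17], -1]]'

```text
t: 5.75
eef_pos: [0.6011, -0.2778, 0.1975]
tool_rot: [-0.001, 1.0, 0.008, -0.001]
contact_force: [-0.7, -0.1, -0.6]
gripper_width: 0.48
```

```bash
python3 -c "
from h import *
go(.601,-.278,.083,0.8);save('wrist','w2.png');save('side','s2.png')"; python3 -c "
import cv2,numpy as np
cv2.imwrite('pics/c2.png',cv2.resize(np.hstack([cv2.imread('pics/w2.png'),cv2.imread('pics/s2.png')]),(800,300)))"
```

```text
t 5.75 p [ 0.6011 -0.2778  0.1975] phi 0.9 tilt [-0.002 -0.002] q7 0.66 gw 0.48 F [-0.7 -0.1 -0.6]
 shift [0.   0.02 4.58] turns [-0.01  0.01  0.01] [-2.000e-02 -1.000e-02 -1.799e+01]
```

View pics/c2.png

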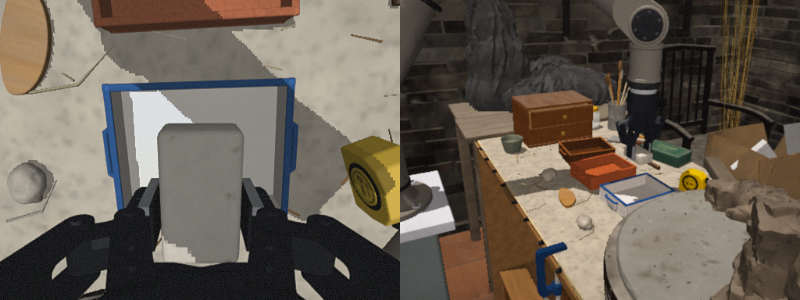

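apply_moves --moves '[[[0, 0, 2], [0, 0, 0], -1], [[0, 0, 3.5], [0, 0, 0], -1], [[0, 0, 4.3], [0, 0, 0], -1], [[0, 0, 4.6], [0, 0, 0], -1], [[0, 0, 4.6], [0, 0, 0], -1], [[0, 0, 4.6], [0, 0, 0], 0.4], [[0, 0, 4.6], [0, 0, 0], 0.4], [[0, 0, 4.6], [0, 0, 0], 0.4], [[0, 0, 4.6], [0, 0, 0], 0.4], [[0, 0, 4.6], [0, 0, 0], 0.4], [[0, 0, 2.5], [0, 0, 0], 0.4], [[0, 0, 0], [0, 0, 0], 0.4], [[0, 0, 0], [0, 0, 0], 0.4]]'

```text
t: 7.48
eef_pos: [0.6042, -0.281, 0.2045]
tool_rot: [0.002, 1.0, 0.007, 0.005]
contact_force: [-0.0, -0.5, -0.4]
gripper_width: 0.703
```

```bash
python3 -c "
from h import *
save('wrist','w3.png');go(.4232,-.3253,.2,-26.7);
c=save('top','t3.png')
for q,z in [('press_block',.031),('small_scrap',.01),('rib',.008),('large_scrap',.012)]:
    for s in silhouettes('top',q)[:2]:
        r,p=rect(c,s['mask'],z); print(q,round(s['conf'],2),np.round(s['pixel']),[np.round(a,1) for a in r])
"; python3 -c "
import cv2,numpy as np
cv2.imwrite('pics/c3.png',cv2.resize(np.hstack([cv2.imread('pics/w3.png'),cv2.imread('pics/t3.png')]),(800,300)))"
```

```text
t 7.525 p [ 0.6029 -0.2798  0.2015] phi 0.8 tilt [0.005 0.002] q7 0.66 gw 0.7 F [-0.2  0.4 -1.2]
 shift [-7.21  1.71  0.03] turns [ 0.   -0.03  2.75] [  0.04   0.   -15.25]
press_block 0.59 [185. 322.] [array([ 601.8, -268.5]), array([59.7, 39.9]), np.float64(89.9)]
rib 0.7 [243. 294.] [array([ 438.1, -175.7]), array([71.8, 42.8]), np.float64(89.6)]
rib 0.28 [189. 272.] [array([ 594.1, -110. ]), array([182.4, 130.1]), np.float64(3.9)]
large_scrap 0.51 [243. 250.] [array([442.9, -49.3]), array([48.7, 51.2]), np.float64(89.9)]
```

View pics/c3.png

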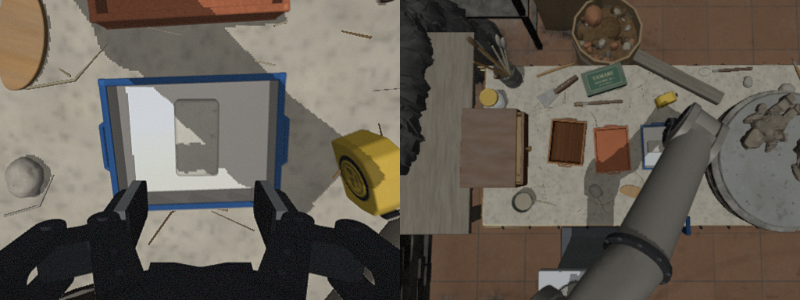

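apply_moves --moves '[[[-2, 0.5, 0], [0, 0, 0.7], 1], [[-4, 1, 0], [0, 0, 1.4], 1], [[-6, 1.4, 0], [0, 0, 2.1], 1], [[-7.2, 1.7, 0], [0, 0, 2.75], 1], [[-7.2, 1.7, 0], [0, 0, 2.75], 1], [[-7.2, 1.7, 0], [0, 0, 2.75], 1], [[-7.2, 1.7, 0], [0, 0, 2.75], 1]]'

```text
t: 8.65
eef_pos: [0.4235, -0.3237, 0.1986]
tool_rot: [0.0, 0.973, -0.229, -0.0]
contact_force: [0.5, 0.7, -0.2]
gripper_width: 1.001
```

```bash
cat >> h.py <<'E'
def wr(q,z,f):
    o=get_obs(); c=save('wrist',f); H=np.array(c['hand_eye']); M=R(o['tool_rot'])
    Rc=M@H[:3,:3]; e=M@H[:3,3]+np.array(o['eef_pos'])
    for s in silhouettes('wrist',q)[:2]:
        cs,_=cv2.findContours(s['mask'].astype(np.uint8),0,2); k=max(cs,key=cv2.contourArea)[:,0]
        P=[]
        for x,y in k:
            d=np.linalg.inv(c['mtx'])@np.array([x,y,1.]); d=Rc@np.array([d[0],-d[1],-d[2]]); P.append((e+d*(z-e[2])/d[2])[:2])
        print(q,round(s['conf'],2),np.round(s['pixel']),[np.round(a,1) for a in cv2.minAreaRect(np.array(P,np.float32)*1000)])
E
python3 -c "
from h import *
wr('small_scrap',.011,'w4.png')
go(.4232,-.3253,.077,-26.7)"
```

```text
small_scrap 0.87 [184. 258.] [array([ 422.6, -322.5]), array([45.9, 36.5]), np.float64(84.3)]
t 8.75 p [ 0.4232 -0.3239  0.1987] phi -26.5 tilt [-0.  0.] q7 0.46 gw 1.0 F [ 0.6 -0.   0.1]
 shift [0.02 0.05 4.87] turns [0.   0.   0.02] [ -0.     0.   -17.98]
```

View pics/w4.png

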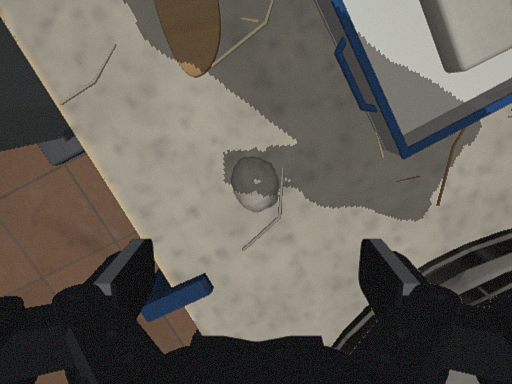

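```bash
python3 -c "
from h import *
go(.4226,-.3228,.078,-5.7)"
```

```text
t 8.75 p [ 0.4232 -0.3239  0.1987] phi -26.5 tilt [-0.  0.] q7 0.46 gw 1.0 F [ 0.6 -0.   0.1]
 shift [-0.04 -0.03  4.83] turns [ 0.    0.   -2.08] [ 0.   -0.   15.92]
```

apply_moves --moves '[[[0, 0, 1.8], [0, 0, -1], 1], [[0, 0, 3.5], [0, 0, -2.08], 1], [[0, 0, 4.5], [0, 0, -2.08], 1], [[0, 0, 4.95], [0, 0, -2.08], 1], [[0, 0, 4.95], [0, 0, -2.08], 1], [[0, 0, 4.95], [0, 0, -2.08], -1], [[0, 0, 4.95], [0, 0, -2.08], -1], [[0, 0, 4.95], [0, 0, -2.08], -1], [[0, 0, 4.95], [0, 0, -2.08], -1], [[0, 0, 4.95], [0, 0, -2.08], -1], [[0, 0, 4.95], [0, 0, -2.08], -1], [[0, 0, 4.95], [0, 0, -2.08], -1], [[0, 0, 4.95], [0, 0, -2.08], -1], [[0, 0, 2], [0, 0, -2.08], -1], [[0, 0, 0], [0, 0, -2.08], -1], [[0, 0, 0], [0, 0, -2.08], -1], [[0, 0, 0], [0, 0, -2.08], -1]]'

```text
t: 10.88
eef_pos: [0.4223, -0.3237, 0.1989]
tool_rot: [-0.0, 0.999, -0.051, 0.0]
contact_force: [0.7, 0.0, -1.0]
gripper_width: 0.391
```

```bash
python3 -c "
from h import *
import math
cx,cy,a=.591,-.109,math.radians(4.5)
sx,sy=cx-.033*math.cos(a),cy-.033*math.sin(a); print(sx,sy)
save('wrist','w5.png');go(sx,sy,.2,94.5)"
```

```text
0.5581017279868068 -0.11158915015901888
t 10.925 p [ 0.422  -0.3235  0.1981] phi -5.8 tilt [-0.001 -0.001] q7 0.76 gw 0.392 F [ 0.2  0.9 -0.2]
 shift [ 4.56 -8.99 -0.07] turns [-1.000e-02  0.000e+00 -1.003e+01] [0.   0.01 7.97]
```

View pics/w5.png

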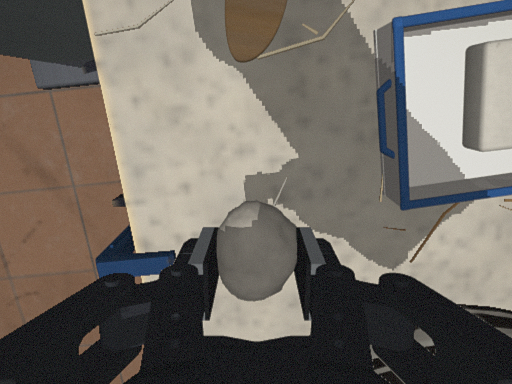

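apply_moves --moves '[[[0.6, -1.1, 0], [0, 0, 1], -1], [[1.1, -2.2, 0], [0, 0, 2], -1], [[1.7, -3.3, 0], [0, 0, 3], -1], [[2.3, -4.5, 0], [0, 0, 4], -1], [[2.9, -5.6, 0], [0, 0, 5], -1], [[3.4, -6.7, 0], [0, 0, 6], -1], [[4, -7.9, 0], [0, 0, 7], -1], [[4.56, -9, 0], [0, 0, 7.97], -1], [[4.56, -9, 0], [0, 0, 7.97], -1], [[4.56, -9, 0], [0, 0, 7.97], -1], [[4.56, -9, 0], [0, 0, 7.97], -1]]'

```text
t: 12.3
eef_pos: [0.5578, -0.1133, 0.1986]
tool_rot: [0.0, 0.734, -0.68, -0.0]
contact_force: [-0.1, -1.6, -0.7]
gripper_width: 0.39
```

```bash
python3 -c "
from h import *
wr('clay_tray',.04,'w6.png');go(.558,-.1116,.081,94.5)"
```

```text
clay_tray 0.94 [115. 249.] [array([ 595.7, -106.3]), array([167.3, 126.3]), np.float64(4.1)]
clay_tray 0.4 [170. 441.] [array([ 593.9, -234.8]), array([176.9,  92.1]), np.float64(15.4)]
t 12.4 p [ 0.5581 -0.1131  0.1989] phi -85.6 tilt [-0.  0.] q7 -0.81 gw 0.389 F [-0.7 -0.2 -0.5]
 shift [-0.06 -0.    4.72] turns [ 0.   -0.   17.99] [ 0.    0.   -0.01]
```

View pics/w6.png

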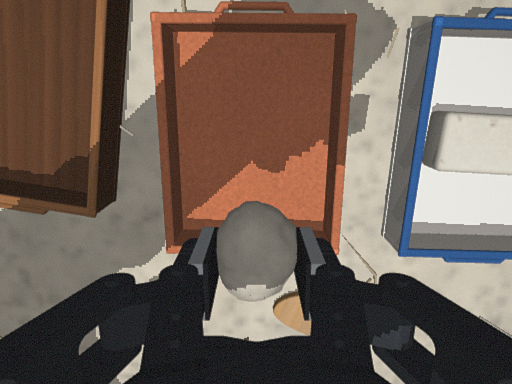

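apply_moves --moves '[[[0, 0, 2], [0, 0, 0], -1], [[0, 0, 3.6], [0, 0, 0], -1], [[0, 0, 4.4], [0, 0, 0], -1], [[0, 0, 4.75], [0, 0, 0], -1], [[0, 0, 4.75], [0, 0, 0], -1], [[0, 0, 4.75], [0, 0, 0], 0.15], [[0, 0, 4.75], [0, 0, 0], 0.15], [[0, 0, 4.75], [0, 0, 0], 0.15], [[0, 0, 4.75], [0, 0, 0], 0.15], [[0, 0, 3], [0, 0, 0], 0.15], [[0, 0, 0], [0, 0, 0], 0.15], [[0, 0, 0], [0, 0, 0], 0.15]]'

```text
t: 13.9
eef_pos: [0.5602, -0.113, 0.2025]
tool_rot: [-0.002, 0.734, -0.679, 0.002]
contact_force: [-0.0, 0.2, -0.4]
gripper_width: 0.576
```

```bash
python3 -c "
from h import *
wr('small_scrap',.015,'w7.png');go(.4414,-.048,.2,116.6)"
```

```text
small_scrap 0.91 [188. 258.] [array([ 560.1, -110.5]), array([44.3, 36. ]), np.float64(4.4)]
t 14.0 p [ 0.5594 -0.112   0.2002] phi -85.5 tilt [-0.    -0.003] q7 -0.81 gw 0.569 F [ 0.6 -0.3 -0.2]
 shift [-2.92  4.51 -0.  ] turns [-0.    0.02 15.79] [-0.02 -0.   -2.21]
```

View pics/w7.png

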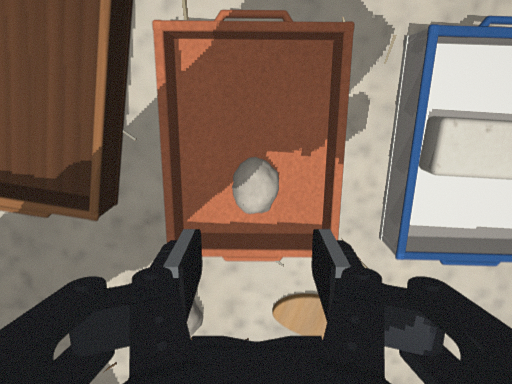

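Small scrap lies in the near half of the clay tray. Now the large one.

apply_moves --moves '[[[-0.8, 1.2, 0], [0, 0, -0.6], 1], [[-1.6, 2.4, 0], [0, 0, -1.2], 1], [[-2.3, 3.6, 0], [0, 0, -1.8], 1], [[-2.92, 4.5, 0], [0, 0, -2.21], 1], [[-2.92, 4.5, 0], [0, 0, -2.21], 1], [[-2.92, 4.5, 0], [0, 0, -2.21], 1], [[-2.92, 4.5, 0], [0, 0, -2.21], 1]]'

```text
t: 14.88
eef_pos: [0.4416, -0.0484, 0.1987]
tool_rot: [0.0, 0.85, -0.526, 0.0]
contact_force: [-0.4, -0.1, -0.3]
gripper_width: 0.999
```

```bash
python3 -c "
from h import *
wr('large_scrap',.013,'w8.png');go(.4414,-.048,.075,116.6)"
```

```text
large_scrap 0.94 [185. 255.] [array([439.9, -46.5]), array([52.9, 44.3]), np.float64(26.5)]
t 14.975 p [ 0.4415 -0.0484  0.1988] phi -63.5 tilt [0.001 0.   ] q7 -0.64 gw 1.001 F [0.3 0.  0.4]
 shift [-0.02 -0.01  4.95] turns [-1.000e-02 -0.000e+00  1.799e+01] [ 0.   -0.01 -0.01]
```

View pics/w8.png

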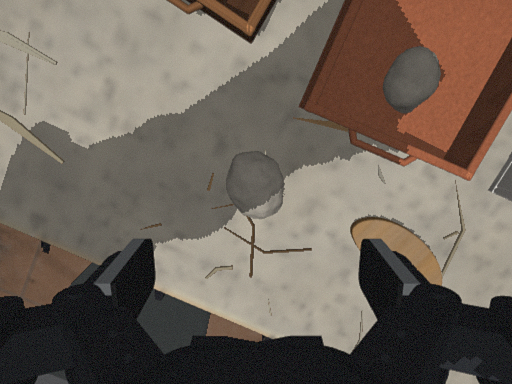

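apply_moves --moves '[[[-0.05, 0.05, 2], [0, 0, 0], 1], [[-0.05, 0.05, 3.6], [0, 0, 0], 1], [[-0.05, 0.05, 4.5], [0, 0, 0], 1], [[-0.05, 0.05, 4.95], [0, 0, 0], 1], [[-0.05, 0.05, 4.95], [0, 0, 0], 1], [[-0.05, 0.05, 4.95], [0, 0, 0], -1], [[-0.05, 0.05, 4.95], [0, 0, 0], -1], [[-0.05, 0.05, 4.95], [0, 0, 0], -1], [[-0.05, 0.05, 4.95], [0, 0, 0], -1], [[-0.05, 0.05, 4.95], [0, 0, 0], -1], [[-0.05, 0.05, 4.95], [0, 0, 0], -1], [[-0.05, 0.05, 4.95], [0, 0, 0], -1], [[0, 0, 2], [0, 0, 0], -1], [[0, 0, 0], [0, 0, 0], -1], [[0, 0, 0], [0, 0, 0], -1], [[0, 0, 0], [0, 0, 0], -1]]'

```text
t: 16.98
eef_pos: [0.4406, -0.0472, 0.1987]
tool_rot: [-0.0, 0.851, -0.525, -0.0]
contact_force: [-0.4, 0.1, -0.3]
gripper_width: 0.483
```

```bash
python3 -c "
from h import *
import math
cx,cy,a=.592,-.108,math.radians(4.5)
sx,sy=cx+.033*math.cos(a),cy+.033*math.sin(a); print(sx,sy)
save('wrist','w9.png');go(sx,sy,.2,94.5)"
```

```text
0.6248982720131931 -0.10541084984098112
t 17.025 p [ 0.4402 -0.0475  0.1982] phi -63.4 tilt [-0.001  0.001] q7 -0.63 gw 0.482 F [-0.9  0.5 -0.7]
 shift [ 5.38 -5.57 -0.08] turns [-1.000e-02  1.000e-02 -1.579e+01] [0.01 0.01 2.21]
```

View pics/w9.png

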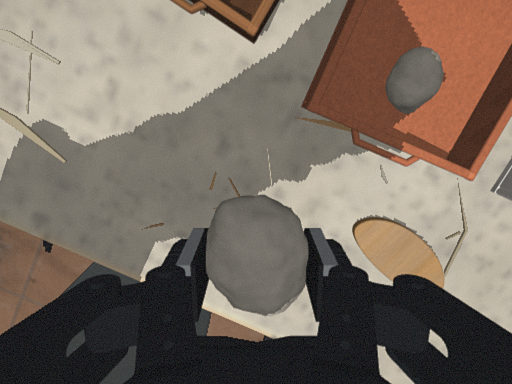

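Held.

apply_moves --moves '[[[1.1, -1.1, 0], [0, 0, 0.4], -1], [[2.2, -2.2, 0], [0, 0, 0.9], -1], [[3.3, -3.3, 0], [0, 0, 1.4], -1], [[4.3, -4.4, 0], [0, 0, 1.8], -1], [[5.38, -5.57, 0], [0, 0, 2.21], -1], [[5.38, -5.57, 0], [0, 0, 2.21], -1], [[5.38, -5.57, 0], [0, 0, 2.21], -1], [[5.38, -5.57, 0], [0, 0, 2.21], -1], [[5.38, -5.57, 2], [0, 0, 2.21], -1], [[5.38, -5.57, 3.6], [0, 0, 2.21], -1], [[5.38, -5.57, 4.4], [0, 0, 2.21], -1], [[5.38, -5.57, 4.7], [0, 0, 2.21], -1], [[5.38, -5.57, 4.7], [0, 0, 2.21], -1], [[5.38, -5.57, 4.7], [0, 0, 2.21], 0.3], [[5.38, -5.57, 4.7], [0, 0, 2.21], 0.3], [[5.38, -5.57, 4.7], [0, 0, 2.21], 0.3], [[5.38, -5.57, 4.7], [0, 0, 2.21], 0.3], [[5.38, -5.57, 2.5], [0, 0, 2.21], 0.3], [[5.38, -5.57, 0], [0, 0, 2.21], 0.3], [[5.38, -5.57, 0], [0, 0, 2.21], 0.3]]'

```text
t: 19.52
eef_pos: [0.6279, -0.1074, 0.2039]
tool_rot: [-0.002, 0.734, -0.679, 0.004]
contact_force: [-0.3, 0.3, -1.1]
gripper_width: 0.646
```

```bash
python3 -c "
from h import *
wr('large_scrap',.02,'w10.png');go(.439,-.1848,.2,165.9)"
```

```text
large_scrap 0.62 [190. 252.] [array([ 627. , -105.2]), array([52.6, 43.2]), np.float64(3.2)]
t 19.625 p [ 0.6257 -0.1057  0.1993] phi -85.5 tilt [-0.    -0.001] q7 -0.84 gw 0.649 F [-0.4  1.  -1.1]
 shift [ 2.57  7.69 -0.04] turns [-0.000e+00  1.000e-02  1.086e+01] [-0.01 -0.   -7.14]
```

View pics/w10.png

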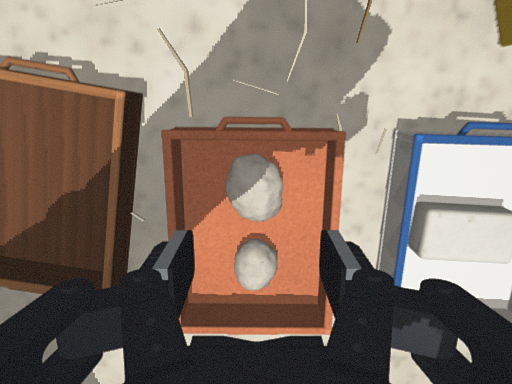

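Both scraps are in the tray, side by side. Now to the rib.

apply_moves --moves '[[[0.4, 1.1, 0], [0, 0, -1], 1], [[0.8, 2.2, 0], [0, 0, -2], 1], [[1.2, 3.3, 0], [0, 0, -3], 1], [[1.6, 4.4, 0], [0, 0, -4], 1], [[2, 5.5, 0], [0, 0, -5], 1], [[2.3, 6.6, 0], [0, 0, -6], 1], [[2.57, 7.7, 0], [0, 0, -7.14], 1], [[2.57, 7.7, 0], [0, 0, -7.14], 1], [[2.57, 7.7, 0], [0, 0, -7.14], 1], [[2.57, 7.7, 0], [0, 0, -7.14], 1]]'

```text
t: 20.88
eef_pos: [0.4394, -0.1845, 0.1985]
tool_rot: [0.0, 0.992, -0.123, -0.0]
contact_force: [0.2, -0.6, 0.1]
gripper_width: 0.996
```

```bash
python3 -c "
from h import *
wr('rib',.006,'w11.png');go(.439,-.1848,.075,165.9)"
```

```text
rib 0.89 [179. 254.] [array([ 438.1, -185.2]), array([99.3, 42.5]), np.float64(74.6)]
t 20.975 p [ 0.4393 -0.1846  0.1986] phi -14.1 tilt [-0.     0.001] q7 0.36 gw 1.0 F [ 0.1  0.4 -0.6]
 shift [-0.01  0.01  4.95] turns [ 0. -0. 18.] [ 0.  0. -0.]
```

View pics/w11.png

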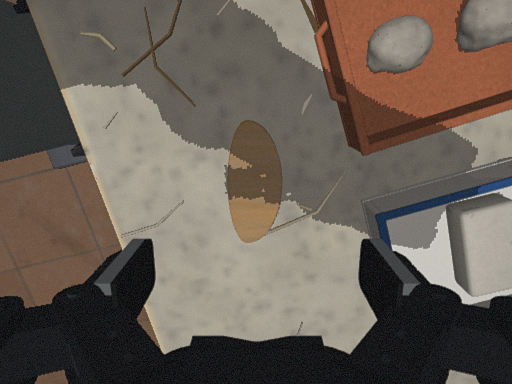

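apply_moves --moves '[[[-0.05, 0.02, 2], [0, 0, 0.13], 0.3], [[-0.05, 0.02, 3.6], [0, 0, 0.13], 0.3], [[-0.05, 0.02, 4.5], [0, 0, 0.13], 0.3], [[-0.05, 0.02, 4.9], [0, 0, 0.13], 0.3], [[-0.05, 0.02, 5], [0, 0, 0.13], 0.3], [[-0.05, 0.02, 5.04], [0, 0, 0.13], 0.3], [[-0.05, 0.02, 5.08], [0, 0, 0.13], 0.3], [[-0.05, 0.02, 5.08], [0, 0, 0.13], 0.3]]'

```text
t: 21.98
eef_pos: [0.4376, -0.1852, 0.0723]
tool_rot: [-0.0, 0.991, -0.134, 0.0]
contact_force: [0.8, 0.1, 0.5]
gripper_width: 0.651
```

```bash
python3 -c "
from h import *
save('wrist','w12.png');go(.439,-.1848,.070,165.9)"
```

```text
t 22.025 p [ 0.4376 -0.1852  0.0723] phi -15.4 tilt [ 0.001 -0.   ] q7 0.56 gw 0.648 F [ 0.5 -0.5 -1.1]
 shift [ 0.05 -0.03  0.09] turns [-1.000e-02  0.000e+00  1.787e+01] [-0.   -0.   -0.13]
```

View pics/w12.png

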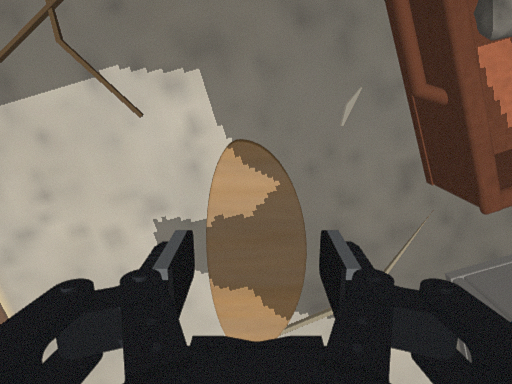

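apply_moves --moves '[[[0, 0, 0.04], [0, 0, 0], 0.2], [[0, 0, 0.08], [0, 0, 0], 0.2], [[0, 0, 0.12], [0, 0, 0], 0.2], [[0, 0, 0.12], [0, 0, 0], 0.2]]'

```text
t: 22.52
eef_pos: [0.4373, -0.1852, 0.0694]
tool_rot: [-0.0, 0.991, -0.135, 0.0]
contact_force: [-2.0, 1.3, 11.4]
gripper_width: 0.603
```

apply_moves --moves '[[[0, 0, -0.08], [0, 0, 0], 0.1], [[0, 0, -0.08], [0, 0, 0], 0.1], [[0, 0, -0.08], [0, 0, 0], -0.1], [[0, 0, -0.08], [0, 0, 0], -1], [[0, 0, -0.08], [0, 0, 0], -1], [[0, 0, -0.08], [0, 0, 0], -1], [[0, 0, -0.08], [0, 0, 0], -1]]'

```text
t: 23.4
eef_pos: [0.4374, -0.1852, 0.0712]
tool_rot: [-0.0, 0.991, -0.134, 0.0]
contact_force: [-2.0, 0.8, 8.9]
gripper_width: 0.484
```

apply_moves --moves '[[[0, 0, -1], [0, 0, 0], -1], [[0, 0, -2.5], [0, 0, 0], -1], [[0, 0, -4], [0, 0, 0], -1], [[0, 0, -5], [0, 0, 0], -1], [[0, 0, -5], [0, 0, 0], -1], [[0, 0, -5], [0, 0, 0], -1]]'

```text
t: 24.15
eef_pos: [0.4369, -0.1848, 0.1952]
tool_rot: [-0.0, 0.991, -0.134, -0.001]
contact_force: [-0.5, -0.4, -0.3]
gripper_width: 0.483
```

```bash
python3 -c "
from h import *
save('wrist','w13.png');go(.6165,.054,.2,-95.2);save('side','s13.png')"; python3 -c "
import cv2,numpy as np
cv2.imwrite('pics/c13.png',cv2.resize(np.hstack([cv2.imread('pics/w13.png'),cv2.imread('pics/s13.png')]),(800,300)))"
```

```text
t 24.2 p [ 0.4368 -0.1848  0.1949] phi -15.4 tilt [-0.002  0.   ] q7 0.37 gw 0.479 F [-0.4 -0.  -0.4]
 shift [  4.39 -11.12  -0.21] turns [0.01 0.01 7.98] [-1.000e-02  1.000e-02 -1.002e+01]
```

View pics/c13.png

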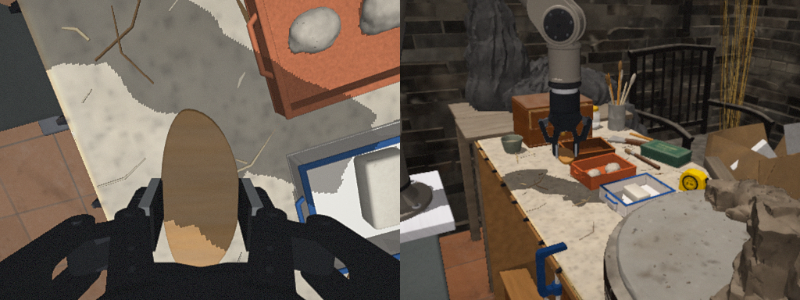

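Held level. Carry to the wood tray.

apply_moves --moves '[[[0.5, -1.3, 0], [0, 0, 0.9], -1], [[1, -2.5, 0], [0, 0, 1.8], -1], [[1.5, -3.8, 0], [0, 0, 2.7], -1], [[2, -5, 0], [0, 0, 3.6], -1], [[2.5, -6.2, 0], [0, 0, 4.5], -1], [[3, -7.5, 0], [0, 0, 5.4], -1], [[3.5, -8.8, 0], [0, 0, 6.3], -1], [[4, -10, 0], [0, 0, 7.2], -1], [[4.39, -11.1, 0], [0, 0, 7.98], -1], [[4.39, -11.1, 0], [0, 0, 7.98], -1], [[4.39, -11.1, 0], [0, 0, 7.98], -1], [[4.39, -11.1, 0], [0, 0, 7.98], -1]]'

```text
t: 25.75
eef_pos: [0.6163, 0.0516, 0.1957]
tool_rot: [-0.0, -0.673, 0.739, 0.0]
contact_force: [-0.7, -0.0, -0.8]
gripper_width: 0.479
```

```bash
python3 -c "
from h import *
wr('wood_tray',.04,'w14.png');go(.6165,.054,.0772,-95.2)"
```

```text
wood_tray 0.82 [128. 248.] [array([638.7,  55.1]), array([127. , 134.7]), np.float64(84.6)]
t 25.85 p [0.6166 0.052  0.196 ] phi -95.3 tilt [-0.  0.] q7 -1.2 gw 0.482 F [ 1.  -0.7  0.2]
 shift [-0.08  0.01  4.75] turns [ 0.    0.   -0.01] [ 0.   -0.   17.99]
```

View pics/w14.png

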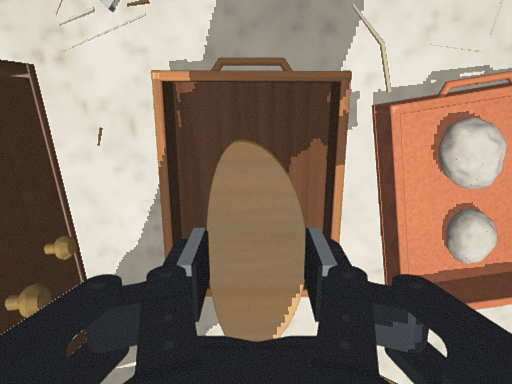

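apply_moves --moves '[[[-0.08, 0, 2], [0, 0, 0], -1], [[-0.08, 0, 3.6], [0, 0, 0], -1], [[-0.08, 0, 4.4], [0, 0, 0], -1], [[-0.08, 0, 4.72], [0, 0, 0], -1], [[-0.08, 0, 4.72], [0, 0, 0], -1], [[-0.08, 0, 4.72], [0, 0, 0], 0.3], [[-0.08, 0, 4.72], [0, 0, 0], 0.3], [[-0.08, 0, 4.72], [0, 0, 0], 0.3], [[-0.08, 0, 4.72], [0, 0, 0], 0.3], [[-0.08, 0, 3], [0, 0, 0], 0.3], [[-0.08, 0, 0], [0, 0, 0], 0.3], [[-0.08, 0, 0], [0, 0, 0], 0.3]]'

```text
t: 27.35
eef_pos: [0.619, 0.0543, 0.1999]
tool_rot: [0.002, -0.674, 0.739, -0.002]
contact_force: [-0.2, 0.3, 0.3]
gripper_width: 0.654
```

```bash
python3 -c "
from h import *
wr('rib',.012,'w15.png');go(.4,.0,.35,-95.2)"
```

```text
rib 0.66 [185. 254.] [array([617. ,  56.5]), array([43. , 99.5]), np.float64(83.5)]
rib 0.41 [162. 280.] [array([612.6,  57.9]), array([141.9, 192.1]), np.float64(84.3)]
t 27.45 p [0.6179 0.0551 0.1973] phi -95.2 tilt [-0.001 -0.003] q7 -1.21 gw 0.647 F [-0.2  0.2 -0. ]
 shift [ 2.98  8.46 -6.13] turns [-0.01  0.01 -0.  ] [1.0e-02 2.0e-02 1.8e+01]
```

View pics/w15.png

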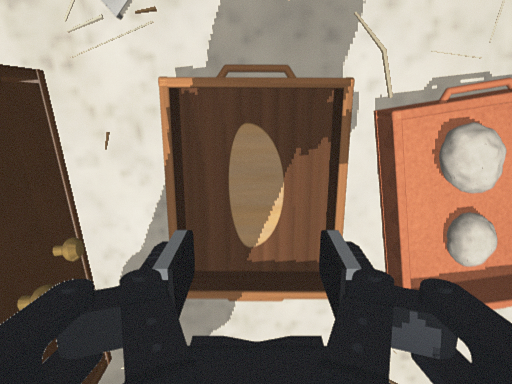

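Rib lies flat in the wood tray (size 43 x 99.5 mm at floor height). Retreat upward and back so the top camera can check everything.

apply_moves --moves '[[[0, 0, -2], [0, 0, 0], 0.3], [[0, 2, -4], [0, 0, 0], 0.3], [[0, 4, -5], [0, 0, 0], 0.3], [[0, 5, -5], [0, 0, 0], 0.3], [[0, 5, -5], [0, 0, 0], 0.3], [[0, 5, -5], [0, 0, 0], 0.3], [[0, 5, -5], [0, 0, 0], 0.3]]'

```text
t: 28.32
eef_pos: [0.4934, 0.0664, 0.3206]
tool_rot: [-0.0, -0.674, 0.739, -0.001]
contact_force: [0.4, 1.5, 0.1]
gripper_width: 0.653
```

```bash
python3 -c "
from h import *
go(.45,0,.3,-95);save('side','s16.png')
c=save('top','t16.png')
for q,z in [('press_block',.031),('small_scrap',.016),('large_scrap',.018),('rib',.012),('cup',.048),('brush',.01),('plaster_tray',.04),('clay_tray',.04)]:
    for s in silhouettes('top',q)[:2]:
        r,p=rect(c,s['mask'],z); print(q,round(s['conf'],2),np.round(s['pixel']),[np.round(a,1) for a in r])
"; python3 -c "
import cv2,numpy as np
cv2.imwrite('pics/c16.png',cv2.resize(np.hstack([cv2.imread('pics/s16.png'),cv2.imread('pics/t16.png')]),(800,300)))"
```

```text
t 28.325 p [0.4934 0.0664 0.3206] phi -95.3 tilt [ 0.001 -0.   ] q7 -1.4 gw 0.653 F [0.4 1.5 0.1]
 shift [2.8  1.49 0.83] turns [-0.   -0.01 -0.03] [-1.000e-02  0.000e+00  1.797e+01]
press_block 0.62 [186. 328.] [array([ 603.2, -275.7]), array([74.1, 42.7]), np.float64(89.9)]
press_block 0.46 [183. 208.] [array([617.8,  53.2]), array([133.4, 176.5]), np.float64(81.9)]
small_scrap 0.47 [202. 274.] [array([ 561.5, -112.8]), array([31.6, 37.4]), np.float64(89.8)]
small_scrap 0.16 [136. 253.] [array([767.4, -58.5]), array([ 15.5, 178.3]), np.float64(3.7)]
large_scrap 0.66 [179. 269.] [array([ 627.7, -107.3]), array([43.2, 49.2]), np.float64(89.9)]
rib 0.62 [181. 212.] [array([617.3,  53.4]), array([96. , 40.6]), np.float64(0.3)]
rib 0.45 [135. 252.] [array([768.3, -58.4]), array([ 16.1, 179.1]), np.float64(3.6)]
brush 0.57 [133. 253.] [array([768.5, -58.4]), array([ 16.3, 179.6]), np.float64(3.3)]
plaster_tray 0.96 [193. 335.] [array([ 601.3, -278.5]), array([176.3, 130.9]), np.float64(2.2)]
clay_tray 0.6 [191. 268.] [array([ 592. , -109.2]), array([170.3, 126.1]), np.float64(3.9)]
```

View pics/c16.png

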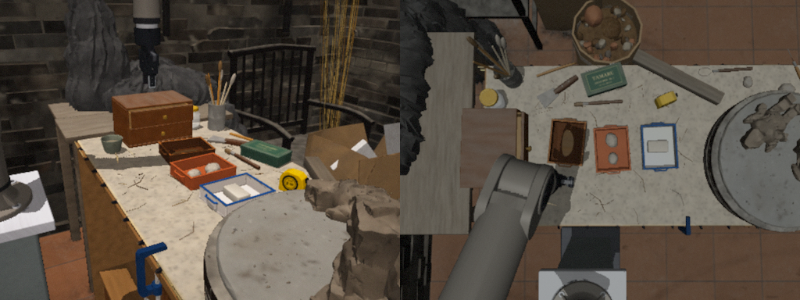

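```bash
python3 -c "
from h import *
print(np.abs(get_obs()['joint_vel']).max());print(hand_in())"
```

```text
0.0018019616065786713
the job is handed in; nothing more can be done
None
```

I put all four pieces away and handed the job in at about 28 s, with the arm standing still above the bench. The plaster block went first, into the white tray. Both clay scraps followed into the terracotta tray, then the rib into the dark wooden tray.

My last top-camera check, positions relative to each tray's centre:

| Piece | Result |
|---|---|
| Plaster block | about 3 mm off centre in the white tray, flat |
| Clay scraps | in the terracotta tray, about 31 mm and 36 mm along from centre on opposite sides, about 66 mm apart |
| Rib | within about 2 mm of the wooden tray's centre, flat |

- **Brush:** it measured within about 1 mm of where it started.
- **Cup:** the arm hid it from the top camera at the end and the network didn't find it. I compared it by eye in the side picture, where it stands in its starting place.
- **Disagreements:** the first top view was about 20° off on the small scrap's angle, so I used the wrist camera's measurement for that grasp. The networks also gave some low-confidence false matches, such as a tray labelled as the block and the brush labelled as the rib. I discarded those by size and position.

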